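Seat the rocking cover of the drill box

ROBOT

A 7-joint arm with a two-finger parallel gripper is mounted at the origin on the work surface. World frame = base frame: x ahead of the robot, y to its left, z up, the work surface at z = 0. Lengths are in m, angles in degrees, forces in N, time in s.
With the tool pointing down it reaches from about 0.425 to 0.95 m from the base axis. Payload 4.7 kg.
Tool frame: the origin (TCP) lies midway between the tips of the shut fingers; the grasp point (between the pads) lies 19 mm behind it (env.grip_depth is the distance from the TCP to the grasp point, in m); z points along the fingers, y is the line along which they close (so a half turn about z gives the same grasp; the last joint's range is limited). The gripper opens to 85 mm and grips with 20 to 120 N. Pads are 22 mm wide; open, the fingers measure 114 mm over their backs; the gripper's body (76 mm by 85 mm) begins 54 mm behind the grasp point. The pads swing forward as they close: fully open they stand 13 mm farther back than shut.
Start: joints at [-75.567, 26.849, -2.785, 87.806, 1.381, 65.374, -4.715], TCP at [0.187, 0.649, 0.231] pointing down, gripper open.
Joint ranges: [-148.3, 148.3], [-19.14, 114.17], [-79.39, 73.82], [5.75, 140.21], [-59.74, 239.74], [12.07, 113.84], [-152.46, 152.46]. Speed limits (degrees/s): [147.25, 147.25, 180, 180, 180, 180, 180].

INTERFACE

Orientations are given as [roll, pitch, yaw] about the fixed x, y, z axes, in that order (R = Rz(yaw) Ry(pitch) Rx(roll)).
In Python, from station import env gives the robot as it stands. The module is installed in compiled form; this text tells all that it offers.
- The arm moves only by the tool carry_out, never from a script. Its argument "plan" is a list of rows, each a list of 2 entries, a list of its own where there are three numbers: the shift along the tool's x, y, z in cm, then the turn about the tool's z in degrees. In form: [[[x, y, z], roll], ...]. A call has 1 to 20 rows; each row is the pose to reach, as a shift and turn from the pose commanded when the call began, along the tool's axes at that moment; what a row does not reach only later rows make up. A row lasts 1/8 s, in which the tool goes at most 62.5 mm and 10.7 degrees, less where a joint would pass 70% of its speed; a pose out of reach is approached as far as the arm can. A call with a gripper value outside its range is refused whole. "gripper" is the closure in counts, from 0 (fully open) to 255 (shut), set as the call begins (left out, the last holds). The fingers move at their own pace and stop on an object; "grip_force" is the grip in N (left out, the last holds). Time passes only in rows, so rows that repeat a pose let the fingers close. It gives the time, the measured TCP pose, the force, the opening and the grip force at its end, in the units of the state.
- env.observe(): the state, without advancing time (a new reading comes with each control period).
- env.capture(name): name is "side" or "top"; returns (picture, depth): 400x640x3 uint8, red, green, blue; 400x640 float32, m along the optical axis (not along the pixel's ray), 0 where there is no reading.
- env.camera_info(name): a dict with "K" (3x3 intrinsics, pixels), "camera_from_world" (4x4, takes a point from world to camera coordinates). Camera axes: x right, y down, z forward; pixel columns grow to the right and rows downward; lengths in m; the calibration is good to about 2 mm. A picture is of the moment at which its call begins. camera_info takes no time and is no camera call.
- env.job_done(): hands the job in; it is judged then, once.
Trained networks look in the newest picture that a camera, given by its name, has taken for a name from the list of things; names that differ only in an ending like _2 or _b are one class to them, and where a whole thing is asked for, a point or a joint stands for the part that bears it (a point fixed in the world has none). Each returns a list of dicts, best first, with "score" (0 to 1); they miss things now and then, are a little off and sometimes report something else, mostly with a low value. They report only what shows in the picture. A call takes as long as a camera call. They do not tell look-alikes from the thing itself.
- env.recognise(target, camera): "xy" ([column, row] in pixels, amid what is visible of it).
- env.outline_of(target, camera): "region" (400x640 bool, what is visible of it) and "xy" ([column, row] in pixels, amid what is visible of it).
The state is a dict: "time_s": time; "q": joint angles; "qvel": joint speeds; "joint_torque": joint torques, N m; "eef_pos": TCP position; "ee_rot": TCP orientation; "wrist_force": force on the tool from outside, world axes, zero at the start; "ft_torque": the same for the moment, N m; "gripper_width": finger opening in m; "grasp_force": force on a finger pad.
Only numpy, scipy, OpenCV 4.12 (cv2) and the standard library are available. Lean on these libraries where they do the work, as an engineer would, in place of code of your own. Each camera call takes 0.05 s, during which the arm holds its last target. There are 200 camera calls.

TASK

One of the four steel cover plates on the green drill box is not clipped home. Press the covers gently with the fingertips near their front and back ends to find the one that rocks over, then press that one down firmly in the middle until it is fully home and lies flat like the others, and finish while still holding it down with the fingertips. Nothing is to be gripped or lifted, and the things around the box stay where they are.

Things in the scene. Friction and masses are not known exactly. Their poses are not given: they have to be found in the camera images.
- drill_box: Fixed low green steel box, 130 (x) by 350 (y) by 45 mm high; origin at the centre of its underside on the bench, z up, y along its row of four recesses, -x the side towards the robot. The recesses are 92 by 64 mm and 5 mm deep, at y = +126, +42, -42, -126 mm; each has a 6 mm ledge all round, 40 mm above the bench, that carries a cover.
- clips (a point): Centre of the box's top, 45 mm above the bench. Hidden under each cover's middle is a stiff push-in clip, a round bar along the box's y, 2 to 6 mm beyond the middle (+x). Three are pushed in. One, under any of the covers, stands 2.5 mm above its ledge; about 12 N on the middle of that cover pushes it in, and it stays in.
- cover_1: One of four identical loose steel plates, 90 (x) by 62 (y) by 5 mm, 0.16 to 0.26 kg, 1 mm play all round; the leftmost (toward the box's +y). Origin at the centre of its underside, z up; seated, that is 40 mm above the bench, its top flush with the box's. On the standing clip it see-saws: front end down, back end about 5 mm high; 1 to 2 N on the high end tips it over. Seated covers do not move.
- cover_1_front (a point): Middle of the top edge of cover_1 at its -x (robot) end, 45 mm from the cover's middle. Press some 7 mm inside it, gently (a few N), to test for rocking; this hardly moves the clip.
- cover_1_back (a point): Middle of the top edge of cover_1 at its +x end, 45 mm from the cover's middle. Press some 7 mm inside it, gently (a few N), to test for rocking; this hardly moves the clip.
- cover_2: One of four identical loose steel plates, 90 (x) by 62 (y) by 5 mm, 0.16 to 0.26 kg, 1 mm play all round; the second from the left. Origin at the centre of its underside, z up; seated, that is 40 mm above the bench, its top flush with the box's. On the standing clip it see-saws: front end down, back end about 5 mm high; 1 to 2 N on the high end tips it over. Seated covers do not move.
- cover_2_front (a point): Middle of the top edge of cover_2 at its -x (robot) end, 45 mm from the cover's middle. Press some 7 mm inside it, gently (a few N), to test for rocking; this hardly moves the clip.
- cover_2_back (a point): Middle of the top edge of cover_2 at its +x end, 45 mm from the cover's middle. Press some 7 mm inside it, gently (a few N), to test for rocking; this hardly moves the clip.
- cover_3: One of four identical loose steel plates, 90 (x) by 62 (y) by 5 mm, 0.16 to 0.26 kg, 1 mm play all round; the third from the left. Origin at the centre of its underside, z up; seated, that is 40 mm above the bench, its top flush with the box's. On the standing clip it see-saws: front end down, back end about 5 mm high; 1 to 2 N on the high end tips it over. Seated covers do not move.
- cover_3_front (a point): Middle of the top edge of cover_3 at its -x (robot) end, 45 mm from the cover's middle. Press some 7 mm inside it, gently (a few N), to test for rocking; this hardly moves the clip.
- cover_3_back (a point): Middle of the top edge of cover_3 at its +x end, 45 mm from the cover's middle. Press some 7 mm inside it, gently (a few N), to test for rocking; this hardly moves the clip.
- cover_4: One of four identical loose steel plates, 90 (x) by 62 (y) by 5 mm, 0.16 to 0.26 kg, 1 mm play all round; the rightmost (toward the box's -y). Origin at the centre of its underside, z up; seated, that is 40 mm above the bench, its top flush with the box's. On the standing clip it see-saws: front end down, back end about 5 mm high; 1 to 2 N on the high end tips it over. Seated covers do not move.
- cover_4_front (a point): Middle of the top edge of cover_4 at its -x (robot) end, 45 mm from the cover's middle. Press some 7 mm inside it, gently (a few N), to test for rocking; this hardly moves the clip.
- cover_4_back (a point): Middle of the top edge of cover_4 at its +x end, 45 mm from the cover's middle. Press some 7 mm inside it, gently (a few N), to test for rocking; this hardly moves the clip.
- vise: Loose bystander: small blue machine vise, 60 by 125 by 50 mm with its screw, 0.9 kg; origin at the centre of the underside. Not to be disturbed.
- chuck_key: Loose bystander: T-shaped steel chuck key lying flat, 84 mm long, 72 mm across the bar, 17 mm high; origin at the bench under its middle. Not to be disturbed.
- jar: Loose bystander: low glass jar with a steel lid, 52 mm across, 50 mm high; origin at the centre of the underside. Not to be disturbed.
- oil_bottle: Loose bystander: white plastic bottle with a black cap, 50 mm across, 130 mm high; origin at the centre of the underside. Not to be disturbed.
Not all that is in view belongs to the job. What is shaped like the cover_3 but brown is not meant.

How it is judged:
By the outcome, as a careful person would: the job done as asked, in the order asked, and still so for the second after the job is handed in, while the arm keeps its last pose, push and grip.
It also fails if it takes over 54 s, if anything falls off the work surface, if the arm or the gripper's body presses on something with over 40 N, if the wrist force passes 120 N, or if a joint passes its speed limit or range.

## Working session

There is one attempt and no reset: what is moved stays moved. The work goes in short steps, Python scripts to look and compute and a tool call to move; the robot and the scene stay as the last step left them, time stands still between calls to the robot, and variables do not carry over. Pictures are saved under pics/ and viewed, at most 10 in all, crops included, and the job is handed in when it is done.

Besides the shell and the picture viewer there is one more tool, called after "Request:" by a JSON object that holds its "method" and its "body". carry_out: Moves the arm, as the interface text tells. Its arguments: {"type":"object","properties":{"plan":{"type":"array","items":{"type":"array"}},"gripper":{"type":"number"},"grip_force":{"type":"number"}},"required":["plan"]}

```bash
mkdir -p pics
cat > h.py <<'E'
from station import env
import numpy as np, cv2
def world(cam,u,v,z):
    i=env.camera_info(cam);K=np.array(i["K"]);T=np.linalg.inv(np.array(i["camera_from_world"]))
    return (T@np.array([(u-K[0,2])/K[0,0]*z,(v-K[1,2])/K[1,1]*z,z,1]))[:3]
def cloud(cam,d):
    i=env.camera_info(cam);K=np.array(i["K"]);T=np.linalg.inv(np.array(i["camera_from_world"]))
    v,u=np.mgrid[:400,:640]
    P=np.stack([(u-K[0,2])/K[0,0]*d,(v-K[1,2])/K[1,1]*d,d,np.ones_like(d)],-1)@T.T
    return P[...,:3]
E
python3 - <<'E'
from h import *
s=env.observe();print(s["eef_pos"],s["ee_rot"],s["wrist_force"],s["time_s"])
for c in("top","side"):
    p,d=env.capture(c);cv2.imwrite(f"pics/{c}0.png",p[...,::-1]);np.save(c+"d.npy",d)
    P=cloud(c,d)
    for t in("drill_box","cover_1"):
        for o in env.outline_of(t,c)[:6]:
            m=o["region"]&(d>0);q=P[m]
            r=cv2.minAreaRect(q[q[:,2]>.035][:,:2].astype(np.float32)*1000) if (q[:,2]>.035).sum()>5 else None
            print(c,t,round(o["score"],2),np.round(o["xy"]),m.sum(),np.round(np.median(q,0),4),r)
E
```

```text
[0.18687453 0.64801763 0.23028247] [-1.79890413e+02  2.56428245e-03  1.63911690e+02] [ 0.64919375 -0.20626858 -0.30229953] 0.0
top drill_box 0.67 [292. 210.] 5147 [0.5203 0.0931 0.0443] ((535.3464965820312, 92.81533813476562), (131.3977813720703, 350.3260192871094), 0.7596601843833923)
top drill_box 0.41 [258. 146.] 492 [0.6655 0.1545 0.048 ] ((673.0883178710938, 155.5330047607422), (45.652259826660156, 45.46339416503906), 75.82049560546875)
top cover_1 0.85 [398. 285.] 1140 [ 0.3354 -0.1218  0.0046] None
top cover_1 0.74 [238. 210.] 1117 [0.5329 0.2183 0.0445] ((534.203369140625, 218.687255859375), (91.29940795898438, 62.43458938598633), 0.7690030932426453)
top cover_1 0.65 [311. 199.] 1115 [0.5356 0.0503 0.0468] ((536.8145751953125, 50.68186950683594), (91.7357177734375, 62.244659423828125), 0.726728618144989)
top cover_1 0.61 [325. 271.] 1108 [0.3789 0.0365 0.0045] None
top cover_1 0.58 [274. 202.] 1068 [0.5338 0.1351 0.0446] ((533.7979736328125, 135.3505096435547), (88.02252960205078, 62.3831787109375), 0.36806368827819824)
top cover_1 0.57 [344. 196.] 1090 [ 0.5355 -0.033   0.04
[... 329 characters left out ...]
533.0127563476562, 133.420166015625), (90.57482147216797, 68.97826385498047), 1.2597415447235107)
side cover_1 0.81 [340. 219.] 479 [ 0.5363 -0.0357  0.0462] ((537.3267822265625, -34.25156784057617), (96.86936950683594, 70.91294860839844), 0.23877130448818207)
side cover_1 0.75 [295. 280.] 660 [ 0.3317 -0.1258  0.006 ] None
side cover_1 0.65 [273. 237.] 531 [0.3763 0.0333 0.0061] None
side cover_1 0.6 [318. 202.] 419 [0.5341 0.0465 0.0483] ((535.1510009765625, 49.519779205322266), (92.6966552734375, 65.71686553955078), 0.1878521591424942)
side cover_1 0.58 [285. 181.] 327 [0.533  0.2177 0.0464] ((533.6447143554688, 218.2827911376953), (96.53374481201172, 69.5806655883789), 3.507983684539795)
```

View pics/top0.png

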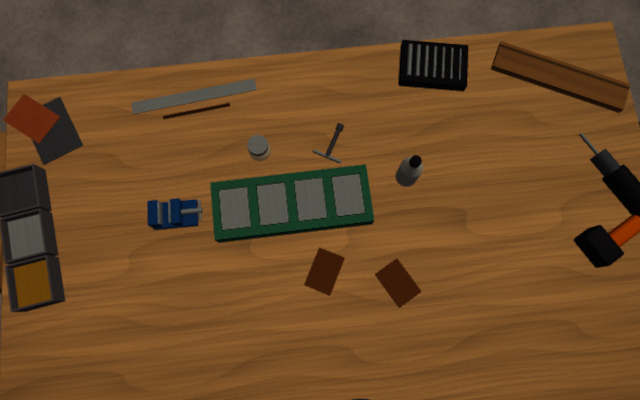

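View pics/side0.png

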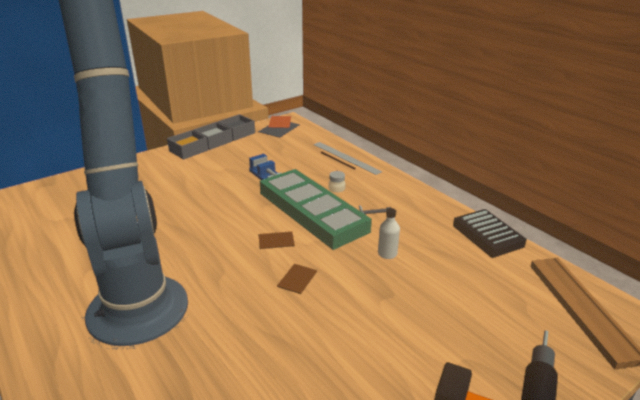

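The top view shows the green box at columns 212–372, rows 168–240, with four steel covers at about (236,209), (273,204), (310,199) and (348,195). The brown look-alikes at (325,271) and (398,283) lie on the bench. The positions match the sizes and the 45 mm height. Cover 3 reads about 2 mm high, so I'll measure the tilts.

```bash
cat >> h.py <<'E'
from scipy.spatial.transform import Rotation as Ro
C=np.array([.5354,.0927]);YAW=np.radians(.76)
R2=np.array([[np.cos(YAW),-np.sin(YAW)],[np.sin(YAW),np.cos(YAW)]])
def pt(bx,by): return C+R2@[bx,by]
def tilts(d):
    P=cloud("top",d);L=(P[...,:2]-C)@R2
    for k,y in enumerate((.126,.042,-.042,-.126)):
        m=(abs(L[...,0])<.042)&(abs(L[...,1]-y)<.026)&(P[...,2]>.03)&(P[...,2]<.06)
        q=L[m];z=P[m][:,2];A=np.c_[q[:,0],q[:,1]-y,np.ones(len(z))]
        c=np.linalg.lstsq(A,z,rcond=None)[0]
        print(k+1,len(z),"slope deg",np.round(np.degrees(c[:2]),2),"z",round(c[2]*1000,1))
def shift(x,y,z,pos=None):
    s=env.observe();R=Ro.from_euler("xyz",s["ee_rot"],degrees=True)
    return np.round(R.inv().apply(np.array([x,y,z])-s["eef_pos"])*100,2)
E
python3 - <<'E'
from h import *
tilts(np.load("topd.npy"))
print(shift(*pt(.035,-.042),.23),shift(*pt(.035,-.042),.065),shift(*pt(-.035,-.042),.065),.76+180-env.observe()["ee_rot"][2])
E
```

```text
1 882 slope deg [0.11 0.75] z 44.5
2 881 slope deg [-0.02  0.26] z 44.7
3 893 slope deg [ 2.73 -0.34] z 46.8
4 865 slope deg [0.04 0.34] z 44.6
[-53.44 -46.75   0.12] [-53.44 -46.74  16.62] [-46.75 -48.76  16.63] 16.845963333996423
```

Cover 3 tilts 2.7° with its back end high, and the others are flat. I'll move over its back end with the fingers shut.

Request:
{"method": "carry_out", "body": {"plan": [[[-2, -1.75, 0], 0], [[-6, -5.25, 0], -2], [[-10.7, -9.35, 0], -4], [[-16, -14, 0], -6], [[-20.5, -17.9, 0], -8], [[-25, -21.9, 0], -10], [[-29.5, -25.8, 0], -12], [[-34, -29.7, 0], -14], [[-38.5, -33.7, 0], -16], [[-43, -37.6, 0], -16.9], [[-47.5, -41.5, 2], -16.9], [[-51.5, -45, 6], -16.9], [[-53.4, -46.7, 10], -16.9], [[-53.4, -46.7, 13.5], -16.9], [[-53.4, -46.7, 15.5], -16.9], [[-53.4, -46.7, 15.5], -16.9], [[-53.4, -46.7, 15.5], -16.9]], "gripper": 255, "grip_force": 20}}

```text
time_s: 2.42
eef_pos: [0.5715, 0.0521, 0.0772]
ee_rot: [180.0, 0.1, -179.2]
wrist_force: [0.2, 0.7, 0.7]
gripper_width: 0.0001
grasp_force: 0.0
```

Run:
```python
from h import *
s=env.observe();print(s["time_s"],s["eef_pos"],s["ee_rot"],s["wrist_force"],s["gripper_width"],shift(*pt(.035,-.042),.055))
```

```text
2.425 [0.57146864 0.052089   0.07722996] [ 1.79980339e+02  9.66105692e-02 -1.79180032e+02] [0.2017289  0.73891607 0.67780693] 9.845364048564107e-05 [ 0.06 -0.09  2.22]
```

Request:
{"method": "carry_out", "body": {"plan": [[[0, 0, 1.2], 0], [[0, 0, 2.2], 0], [[0, 0, 2.4], 0], [[0, 0, 2.5], 0], [[0, 0, 2.6], 0], [[0, 0, 2.7], 0], [[0, 0, 2.7], 0]]}}

```text
time_s: 3.3
eef_pos: [0.5707, 0.0519, 0.0493]
ee_rot: [180.0, 0.0, -179.2]
wrist_force: [-0.0, 0.4, 0.4]
gripper_width: -0.0
grasp_force: 0.0
```

Request:
{"method": "carry_out", "body": {"plan": [[[0, 0, 0.05], 0], [[0, 0, 0.1], 0], [[0, 0, 0.15], 0], [[0, 0, 0.15], 0]]}}

```text
time_s: 3.8
eef_pos: [0.5708, 0.0519, 0.0478]
ee_rot: [180.0, 0.0, -179.2]
wrist_force: [-0.4, 0.4, -0.1]
gripper_width: -0.0
grasp_force: 0.2
```

Request:
{"method": "carry_out", "body": {"plan": [[[0, 0, 0.05], 0], [[0, 0, 0.1], 0], [[0, 0, 0.1], 0]]}}

```text
time_s: 4.18
eef_pos: [0.5709, 0.0519, 0.0468]
ee_rot: [180.0, 0.0, -179.2]
wrist_force: [0.4, -0.3, 0.8]
gripper_width: -0.0001
grasp_force: 0.4
```

Request:
{"method": "carry_out", "body": {"plan": [[[0, 0, 0.05], 0], [[0, 0, 0.1], 0], [[0, 0, 0.1], 0]]}}

```text
time_s: 4.55
eef_pos: [0.5709, 0.0519, 0.0461]
ee_rot: [180.0, 0.0, -179.2]
wrist_force: [0.5, -0.4, 3.6]
gripper_width: 0.0001
grasp_force: 2.0
```

Run:
```python
from h import *
p,d=env.capture("top");tilts(d);cv2.imwrite("pics/t1.png",cv2.resize(p[150:260,190:400,::-1],None,fx=3.5,fy=3.5))
P=cloud("top",d);L=(P[...,:2]-C)@R2
for a in(-.042,-.03,-.02,-.01,0,.01):
    m=(abs(L[...,0]-a)<.006)&(abs(L[...,1]+.042)<.026)&(P[...,2]<.06);print(a,m.sum(),np.median(P[m][:,2]) if m.any() else 0)
print(env.observe()["wrist_force"])
```

```text
1 878 slope deg [0.13 0.5 ] z 44.6
2 711 slope deg [-0.03 -0.17] z 44.7
3 0 slope deg [0. 0.] z 0.0
4 494 slope deg [ 0.14 -0.83] z 44.3
-0.042 0 0
-0.03 0 0
-0.02 0 0
-0.01 0 0
0 0 0
0.01 0 0
[0.36265996 0.31732784 3.88260534]
```

View pics/t1.png

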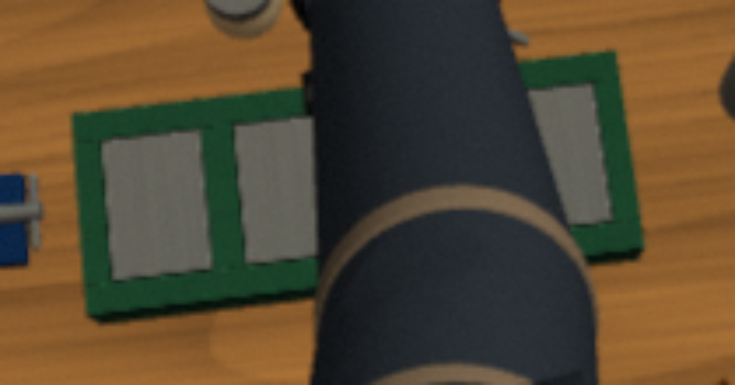

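The arm hides cover 3 from above. Force only rose at z = 46 mm, after about 3 mm of nearly free travel. Next I'll test the front end.

Request:
{"method": "carry_out", "body": {"plan": [[[0, 0, -0.8], 0], [[0, 0, -1.5], 0], [[3.5, 0, -1.5], 0], [[7, 0, -1.5], 0], [[7, 0, -0.8], 0], [[7, 0, -0.3], 0], [[7, 0, -0.2], 0], [[7, 0, -0.2], 0]]}}

```text
time_s: 5.6
eef_pos: [0.5014, 0.0509, 0.0476]
ee_rot: [-180.0, 0.0, -179.2]
wrist_force: [-0.1, -0.1, -0.1]
gripper_width: 0.0003
grasp_force: 0.0
```

Run:
```python
from h import *
p,d=env.capture("side");P=cloud("side",d);L=(P[...,:2]-C)@R2
for y in(.126,.042,-.042,-.126):
  for a in(-.04,-.025,-.01,.01,.025,.04):
    m=(abs(L[...,0]-a)<.006)&(abs(L[...,1]-y)<.02)&(P[...,2]<.056)&(P[...,2]>.035);print(y,a,m.sum(),np.round(np.median(P[m][:,2])*1000,1) if m.any() else 0)
cv2.imwrite("pics/s1.png",cv2.resize(p[150:260,240:400,::-1],None,fx=4,fy=4))
```

```text
0.126 -0.04 29 46.5
0.126 -0.025 28 46.0
0.126 -0.01 27 46.0
0.126 0.01 27 46.2
0.126 0.025 21 45.9
0.126 0.04 3 44.7
0.042 -0.04 30 47.1
0.042 -0.025 31 46.2
0.042 -0.01 28 46.4
0.042 0.01 0 0
0.042 0.025 0 0
0.042 0.04 0 0
-0.042 -0.04 33 46.7
-0.042 -0.025 17 47.0
-0.042 -0.01 30 47.5
-0.042 0.01 36 48.9
-0.042 0.025 36 49.9
-0.042 0.04 25 50.3
-0.126 -0.04 39 46.4
-0.126 -0.025 39 46.7
-0.126 -0.01 39 46.8
-0.126 0.01 36 46.2
-0.126 0.025 35 46.7
-0.126 0.04 35 46.3
```

View pics/s1.png

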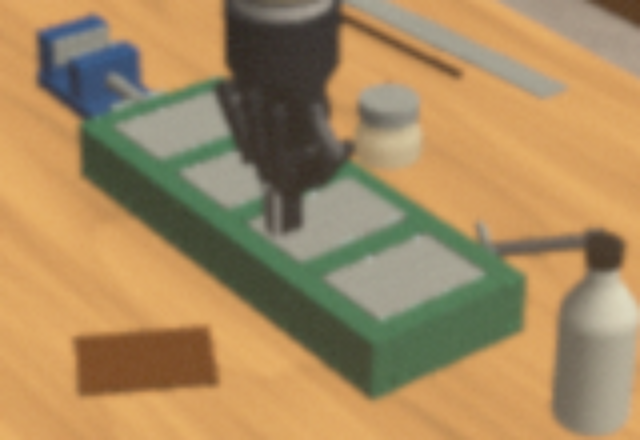

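The side view shows the fingertips at about (283,225) over cover 3's front end. Its back end has risen again (+4 mm), so it rocks. I'll press the front gently.

Request:
{"method": "carry_out", "body": {"plan": [[[0, 0, 0.1], 0], [[0, 0, 0.15], 0], [[0, 0, 0.2], 0], [[0, 0, 0.2], 0]]}}

```text
time_s: 6.15
eef_pos: [0.5007, 0.051, 0.0458]
ee_rot: [180.0, 0.0, -179.2]
wrist_force: [0.1, 0.2, 0.8]
gripper_width: 0.0005
grasp_force: 0.3
```

Request:
{"method": "carry_out", "body": {"plan": [[[0, 0, 0.03], 0], [[0, 0, 0.06], 0], [[0, 0, 0.06], 0]]}}

```text
time_s: 6.52
eef_pos: [0.5008, 0.0509, 0.0457]
ee_rot: [180.0, 0.0, -179.2]
wrist_force: [-1.6, 0.7, 5.1]
gripper_width: -0.0001
grasp_force: 3.0
```

Front bottoms out at 45.7 mm, so cover 3 is the one. Now the firm press at its middle.

Request:
{"method": "carry_out", "body": {"plan": [[[0, 0, -0.8], 0], [[0, 0, -1.3], 0], [[-1.9, 0, -1.3], 0], [[-3.8, 0, -1.2], 0], [[-3.8, 0, -0.6], 0], [[-3.8, 0, -0.4], 0], [[-3.8, 0, -0.3], 0], [[-3.8, 0, -0.2], 0], [[-3.8, 0, -0.2], 0]]}}

```text
time_s: 7.65
eef_pos: [0.538, 0.0514, 0.0474]
ee_rot: [180.0, -0.1, -179.2]
wrist_force: [-2.3, -0.6, 3.9]
gripper_width: -0.0001
grasp_force: 2.0
```

Request:
{"method": "carry_out", "body": {"plan": [[[0, 0, 0.05], 0], [[0, 0, 0.1], 0], [[0, 0, 0.15], 0], [[0, 0, 0.2], 0], [[0, 0, 0.2], 0]]}}

```text
time_s: 8.28
eef_pos: [0.538, 0.0514, 0.0456]
ee_rot: [180.0, -0.1, -179.2]
wrist_force: [-3.6, -1.0, 7.1]
gripper_width: -0.0001
grasp_force: 3.2
```

Request:
{"method": "carry_out", "body": {"plan": [[[0, 0, 0.05], 0], [[0, 0, 0.1], 0], [[0, 0, 0.15], 0], [[0, 0, 0.15], 0], [[0, 0, 0.15], 0]]}}

```text
time_s: 8.9
eef_pos: [0.538, 0.0514, 0.045]
ee_rot: [180.0, -0.1, -179.2]
wrist_force: [-5.4, -0.3, 13.8]
gripper_width: 0.0001
grasp_force: 7.2
```

Run:
```python
from h import *
p,d=env.capture("side");P=cloud("side",d);L=(P[...,:2]-C)@R2
for y in(-.042,-.126):
  print(y,[(a,np.round(np.median(P[m][:,2])*1000,1)) for a in(-.04,-.025,-.01,.01,.025,.04) if (m:=(abs(L[...,0]-a)<.006)&(abs(L[...,1]-y)<.02)&(P[...,2]<.056)&(P[...,2]>.035)).any()])
cv2.imwrite("pics/s2.png",cv2.resize(p[150:260,240:400,::-1],None,fx=4,fy=4))
print(env.observe()["wrist_force"])
```

```text
-0.042 [(-0.04, np.float64(46.5)), (-0.025, np.float64(46.4)), (-0.01, np.float64(47.1)), (0.01, np.float64(45.7)), (0.025, np.float64(47.0)), (0.04, np.float64(45.8))]
-0.126 [(-0.04, np.float64(46.1)), (-0.025, np.float64(46.4)), (-0.01, np.float64(46.2)), (0.01, np.float64(46.6)), (0.025, np.float64(46.1)), (0.04, np.float64(46.5))]
[-6.00289181 -0.25069862 13.67886467]
```

View pics/s2.png

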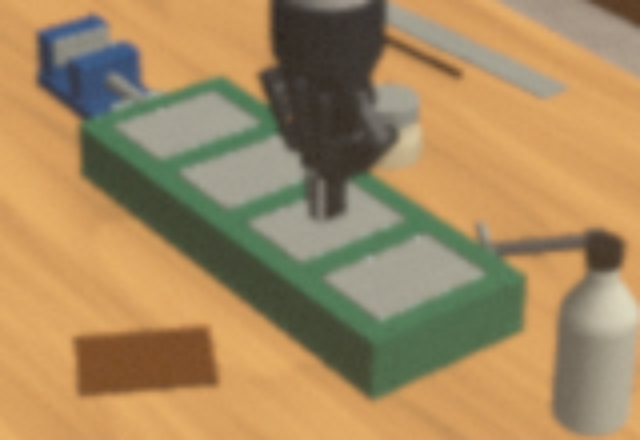

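The fingertips at (325,205) are on the middle of cover 3, and it now reads flat like its neighbours. I'll press harder to make sure it's fully home.

Request:
{"method": "carry_out", "body": {"plan": [[[0, 0, 0.08], 0], [[0, 0, 0.16], 0], [[0, 0, 0.24], 0], [[0, 0, 0.24], 0], [[0, 0, 0.24], 0]]}}

```text
time_s: 9.57
eef_pos: [0.5381, 0.0514, 0.0449]
ee_rot: [179.9, -0.1, -179.2]
wrist_force: [-10.9, -1.7, 33.1]
gripper_width: 0.0002
grasp_force: 16.7
```

Run:
```python
from h import *
p,d=env.capture("side");P=cloud("side",d);L=(P[...,:2]-C)@R2
for y in(-.042,-.126):
  print(y,[(a,np.round(np.median(P[m][:,2])*1000,1)) for a in(-.04,-.025,-.01,.01,.025,.04) if (m:=(abs(L[...,0]-a)<.006)&(abs(L[...,1]-y)<.02)&(P[...,2]<.056)&(P[...,2]>.035)).any()])
s=env.observe();print(s["wrist_force"],s["eef_pos"])
```

```text
-0.042 [(-0.04, np.float64(46.1)), (-0.025, np.float64(46.3)), (-0.01, np.float64(46.9)), (0.01, np.float64(45.9)), (0.025, np.float64(46.9)), (0.04, np.float64(46.0))]
-0.126 [(-0.04, np.float64(46.4)), (-0.025, np.float64(46.2)), (-0.01, np.float64(46.0)), (0.01, np.float64(46.1)), (0.025, np.float64(46.2)), (0.04, np.float64(46.5))]
[-12.57797048  -0.78957672  33.36265093] [0.53806643 0.05143488 0.04493159]
```

It's hard against the ledge: 33 N with no further travel, and flat. Handing in.

```bash
python3 -c "
from station import env
print(env.job_done())"
```

```text
the job is handed in; nothing more can be done
None
```

Cover 3 was the loose one: it rocked when its back end was pressed, so I pressed its middle home to flat and handed in at about 9.6 s, still holding it with 33 N; I picked it from its visible tilt and did not press-test covers 1, 2 and 4.

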